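# Index the probe arm over the flow cell

### The job

Bring the probe over the clear flow cell: hook a fingertip under the pull ring on the swing arm, lift the spring pin out of its hole, swing the arm one hole towards the side where the flow cell stands, and let the pin spring fully home in that hole. Lift the ring only by its inside, without pinching it, do not swing the other way or past that hole, and leave the beaker and everything else standing around where it is.

Things in the scene. Friction and masses are not known exactly. Their poses are not given: they have to be found in the camera images.
- base: the fixed index stand: aluminium base plate 300 x 240 x 12 mm carrying hinge post, index plate and swing arm. Origin on the hinge axis at table height; x points along the arm's starting direction (away from the hinge), y to the left of that, z up.
- index_plate: the raised steel arc on the stand (same origin and axes as base): centred on radius 130 mm, top 76 mm above the table, with five pin holes 11 mm wide and 14 mm deep, 0.384 rad (22 degrees, 50 mm) apart. The arm starts in the middle hole.
- swing_arm (a joint): angle of the swing arm about the vertical hinge axis, rad, counterclockwise from above positive; holes at 0 (start), +-0.384 and +-0.768. While the pin is in a hole the arm is locked, with 1.5 mm play either way at the pin. Otherwise it swings with 1 to 2 N at the ring and stays where it is left.
- hinge_axis (a point): point on the hinge axis, on top of the swing arm, 92 mm above the table. The arm is an aluminium bar 28 mm wide from here out to 220 mm; the hinge bolt reaches 108 mm above the table.
- pin (a joint): height of the spring pin above fully home, m, range 0 to 0.024. Its spring pulls it down with 3 N at 0, 6.6 N at 0.024. From 0.012 on its tip clears the index plate; released between holes it rides on the plate at 0.012 and snaps down by itself when the arm is pushed over a hole. It stands on the arm 130 mm from the hinge axis, moves straight up and down and swings with the arm.
- ring_mid (a point): middle of the opening of the steel pull ring rigid on top of the pin; opening 60 mm wide, 48 mm high, corners cut (flat top edge 34 mm), bar 8 mm. Axes: x straight through the ring, pointing away from the hinge and 40 degrees down; y across; z up to its top bar, leaning 40 degrees away from the hinge. Pin home: 138 mm above the table, 149 mm from the hinge axis, bottom bar's inside 28 mm above the arm.
- ring_eye: the inside surface of the ring (where a hooked fingertip lifts); origin at the middle of the bottom edge of the opening, same axes as ring_mid. It counts as hooked only when the fingers lift here.
- ring_rim: the outside and the two faces of the same ring (same origin as ring_eye). Fingers that press on it while the pin is up are pinching or gripping, which is not wanted.
- probe_tip (a point): tip of the probe at the outer end of the swing arm, pointing down, 66 mm above the table, 220 mm from the hinge axis; the probe and its clamp (36 mm across) reach 114 mm above the table
- cell_port (a point): centre of the top of the round white inlet (20 mm across) on the clear acrylic flow cell, 58 mm above the table. The cell, about 46 x 58 mm and 42 mm tall with steel tie rods, is fixed to the base beneath one of the two holes next to the middle one (left or right varies), 220 mm from the hinge axis.
- beaker: small glass beaker, 48 mm across, 42 mm tall, standing loose on the base beneath the other neighbouring hole; to be left alone. Origin at the centre of its underside
- vial: small amber screw-cap vial, 28 mm across, 55 mm tall, loose beside the stand; to be left alone. Origin at the centre of its underside
- flange: loose steel ring, 44 mm across, 12 mm thick, lying flat beside the stand; to be left alone. Origin at the centre of its underside
- bottle: amber bottle, 66 mm across, 150 mm tall, loose; to be left alone. Origin at the centre of its underside
- driver: screwdriver 170 mm long lying on the table; to be left alone
- jar: glass jar, 56 mm across, 70 mm tall, loose; to be left alone. Origin at the centre of its underside
- wrench: steel wrench 150 mm long lying on the table; to be left alone

How it is judged:
By the outcome, as a careful person would: the job done as asked, in the order asked, and still so for the second after the job is handed in, with the robot touching nothing.
It also fails if it takes over 58 s, if anything falls off the work surface, if the arm or the gripper's body presses on something with over 40 N, if the wrist force passes 120 N, or if a joint passes its speed limit or range.

### The arm

A 6-joint arm with a two-finger parallel gripper is mounted at the origin on the work surface. World frame = base frame: x ahead of the robot, y to its left, z up, the work surface at z = 0. Lengths are in m, angles in rad, forces in N, time in s.
With the tool pointing down it reaches from about 0.375 to 0.925 m from the base axis. Payload 5.7 kg.
Tool frame: the origin (TCP) lies midway between the tips of the shut fingers; the grasp point (between the pads) lies 19 mm behind it; z points along the fingers, y is the line along which they close (so a half turn about z gives the same grasp; the last joint's range is limited). The gripper opens to 85 mm and grips with 20 to 120 N. Pads are 22 mm wide; open, the fingers measure 114 mm over their backs; the gripper's body (76 mm by 85 mm) begins 54 mm behind the grasp point. The pads swing forward as they close: fully open they stand 13 mm farther back than shut.
Start: joints at [1.119, 0.359, 1.51, -0, 1.272, -0.115], TCP at [0.198, 0.566, 0.231] pointing down, gripper open.
Joint ranges: [-2.97, 2.97], [-1.01, 2.36], [0.21, 2.38], [-0.96, 4.11], [0.2, 2.71], [-2.98, 2.98]. Speed limits (rad/s): [2.39, 2.39, 3.14, 3.14, 3.14, 3.14].

### API

Orientations are given as a rotation vector (axis times angle).
In Python, from bench import read_state, eyes, close_job gives the robot as it stands. The module is installed in compiled form; this text tells all that it offers.
- The arm moves only by the tool arm_command, never from a script. Its argument "targets" is a list of rows, each a list of 2 entries, a list of its own where there are three numbers: the shift along the tool's x, y, z in cm, then the turn, a rotation vector about the tool's x, y, z in rad. In form: [[[tx, ty, tz], [wx, wy, wz]], ...]. A call has 1 to 20 rows; each row is the pose to reach, as a shift and turn from the pose commanded when the call began, along the tool's axes at that moment; what a row does not reach only later rows make up. A row lasts 1/12 s, in which the tool goes at most 41.7 mm and 7.16 degrees, less where a joint would pass 70% of its speed; a pose out of reach is approached as far as the arm can. A call with a gripper value outside its range is refused whole. "hand" is the closure, from -1 (fully open) to 1 (shut), set as the call begins (left out, the last holds). The fingers move at their own pace and stop on an object; "grip_force" is the grip in N (left out, the last holds). Time passes only in rows, so rows that repeat a pose let the fingers close. It gives the time, the measured TCP pose, the force, the opening and the grip force at its end, in the units of the state.
- read_state(): the state, without advancing time (a new reading comes with each control period).
- eyes.get_image(name): name is "scene" or "top" or "wrist"; returns a dict with "image" (420x560x3 uint8, red, green, blue), "fx", "fy", "cx", "cy" (pixels), "rvec" (rotation vector, rad) and "tvec" (3), from world to camera coordinates, as OpenCV has them. Camera axes: x right, y down, z forward; pixel columns grow to the right and rows downward; lengths in m; the calibration is good to about 2 mm. A picture is of the moment at which its call begins. There is no depth.
- close_job(): hands the job in; it is judged then, once.
The state is a dict: "clock": time; "qpos": joint angles; "dq": joint speeds; "tau": joint torques, N m; "tcp_pos": TCP position; "eef_rot": TCP orientation; "force": force on the tool from outside, world axes, zero at the start; "moment": the same for the moment, N m; "width": opening from 0.0 (shut) to 1.0 (fully open); "finger_force": force on a finger pad.
Only numpy, scipy, OpenCV 4.12 (cv2) and the standard library are available. Lean on these libraries where they do the work, as an engineer would, in place of code of your own. Each camera call takes 0.05 s, during which the arm holds its last target. There are 200 camera calls.

## Working session

There is one attempt and no reset: what is moved stays moved. The work goes in short steps, Python scripts to look and compute and a tool call to move; the robot and the scene stay as the last step left them, time stands still between calls to the robot, and variables do not carry over. Pictures are saved under pics/ and viewed, at most 12 in all, crops included, and the job is handed in when it is done.

Besides the shell and the picture viewer there is one more tool, called after ">>>" in YAML: its name, and indented under it one key for each argument. arm_command: Moves the arm, as the interface text tells. Its arguments: {"type":"object","properties":{"targets":{"type":"array","items":{"type":"array"}},"hand":{"type":"number"},"grip_force":{"type":"number"}},"required":["targets"]}

```bash
mkdir -p pics
cat > h.py <<'E'
import numpy as np, cv2
from scipy.spatial.transform import Rotation as R
from bench import read_state, eyes, close_job
def snap(n,f=None):
    d=eyes.get_image(n)
    if f: cv2.imwrite('pics/'+f,d['image'][:,:,::-1])
    return d
def ray(d,u,v):
    M=R.from_rotvec(np.ravel(d['rvec'])).as_matrix(); t=np.ravel(d['tvec'])
    return -M.T@t, M.T@np.array([(u-d['cx'])/d['fx'],(v-d['cy'])/d['fy'],1])
def onz(d,u,v,z):
    o,r=ray(d,u,v); return o+r*(z-o[2])/r[2]
def proj(d,P):
    M=R.from_rotvec(np.ravel(d['rvec'])).as_matrix(); c=M@np.asarray(P)+np.ravel(d['tvec'])
    return np.array([d['fx']*c[0]/c[2]+d['cx'],d['fy']*c[1]/c[2]+d['cy']])
def tri(a,ua,b,ub):
    o1,r1=ray(a,*ua);o2,r2=ray(b,*ub)
    s=np.linalg.lstsq(np.c_[r1,-r2],o2-o1,rcond=None)[0]
    p,q=o1+r1*s[0],o2+r2*s[1]; return (p+q)/2,np.linalg.norm(p-q)
E
python3 - <<'E'
from h import *
a=snap('scene','s0.png');b=snap('top','t0.png')
s=read_state();print(s)
for d in (a,b): print(ray(d,280,210),d['fx'])
E
```

```text
{'clock': 0.1, 'qpos': array([ 1.11887583e+00,  3.59426583e-01,  1.51134985e+00, -1.30019302e-05,
        1.27255296e+00, -1.15100580e-01]), 'dq': array([-4.27286341e-04, -1.20959264e-03, -2.22522442e-03, -4.71876039e-04,
       -9.23818938e-05,  3.14839107e-04]), 'tau': array([ 7.11058919e-05, -5.28653061e+01, -2.79349941e+01, -1.32093651e-04,
        4.98924972e-03,  1.30881998e-05]), 'tcp_pos': array([0.19802025, 0.56569671, 0.23053173]), 'eef_rot': array([-5.26492551e-01, -3.09667981e+00,  2.62421599e-03]), 'force': array([-0.89029697,  0.05414592,  0.33154648]), 'moment': array([-0.04068876, -0.02183926,  0.01084759]), 'finger_force': 0.0, 'width': 1.000338351232729}
(array([1.08748643, 0.45182174, 0.71297065]), array([-0.55474327, -0.51694881, -0.6519726 ])) 385.6030647512257
(array([ 0.32527179, -0.02922514,  1.80729111]), array([ 1.49157152e-01, -2.71226771e-04, -9.88869315e-01])) 541.2288415172861
```

View pics/s0.png

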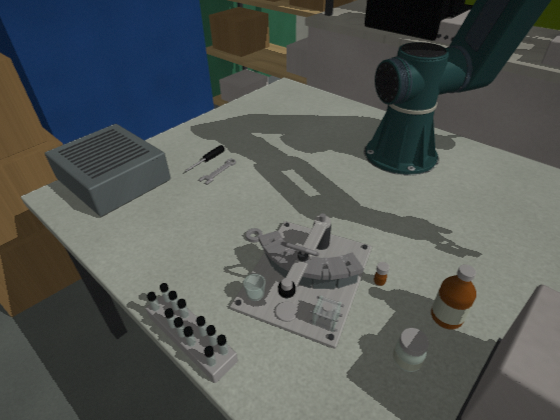

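View pics/t0.png

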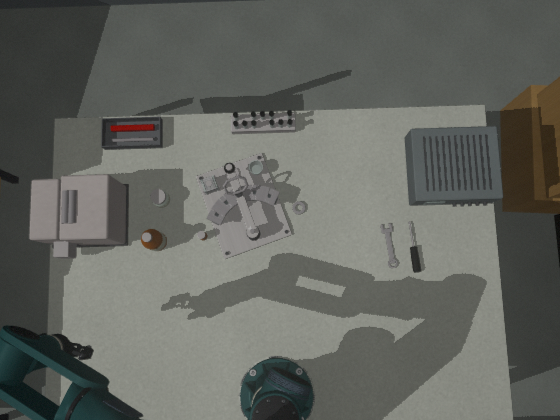

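The stand is at about (245,210) in the top view, with the hinge near (252,233) and the probe near (229,168). The flow cell is at (208,184), left of the arm, and the beaker is at (257,167), right of it. I'll enlarge both views.

Run:
```python
from h import *
a=cv2.imread('pics/t0.png')[145:265,180:320]; b=cv2.imread('pics/s0.png')[205:345,225:405]
a=cv2.resize(a,(560,480),interpolation=cv2.INTER_CUBIC);b=cv2.resize(b,(720,560),interpolation=cv2.INTER_CUBIC)
cv2.imwrite('pics/t0c.png',a);cv2.imwrite('pics/s0c.png',b)
```

```text
(no output)
```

View pics/t0c.png

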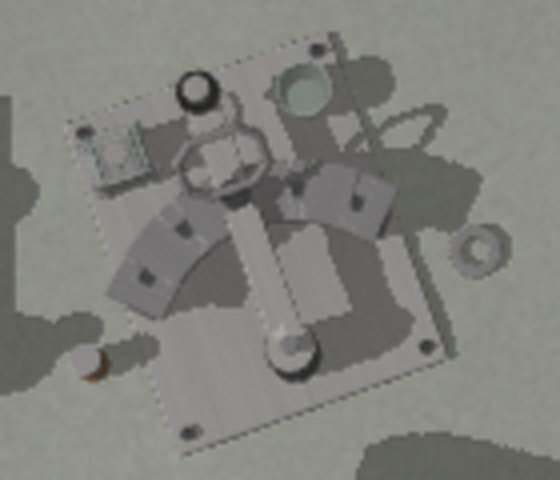

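View pics/s0c.png

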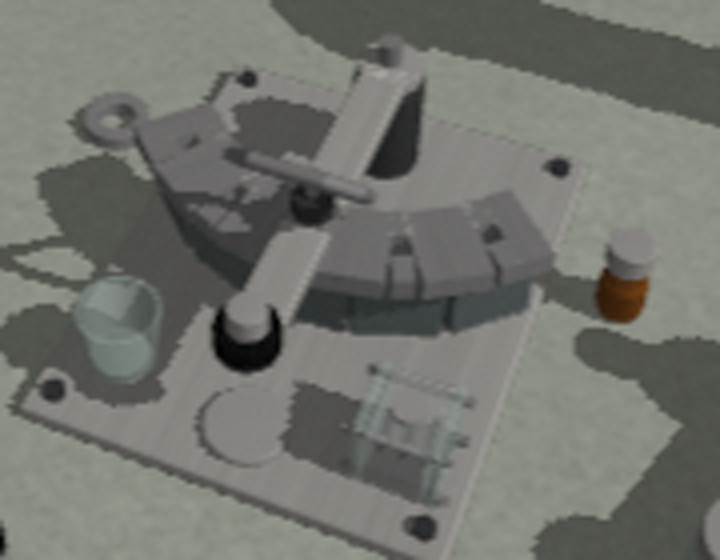

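Crops: bolt at (292,347), clamp top at (198,90) and base screws at (85,132), (317,50), (428,347), (190,433). The flow cell is at (118,152), on the counterclockwise side, and the beaker at (303,90). The scene crop confirms it.

Run:
```python
from h import *
a=snap('scene');b=snap('top')
T=lambda x,y:(180+(x+.5)/4-.5,145+(y+.5)/4-.5)
S=lambda x,y:(225+(x+.5)/4-.5,205+(y+.5)/4-.5)
h=onz(b,*T(292,346),.108);c=onz(b,*T(198,88),.114)
print('hinge',h,'clamp',c,np.linalg.norm(c-h),np.degrees(np.arctan2(*(c-h)[1::-1])))
print('hinge scene',onz(a,*S(393,47),.108),'clamp scene',onz(a,*S(247,309),.114))
s=[onz(b,*T(*p),.012) for p in [(85,132),(317,50),(428,347),(190,433)]]
ss=[onz(a,*S(*p),.012) for p in [(422,526),(52,390),(247,77),(559,167)]]
print(np.round(s,4),np.round(ss,4))
for q in(s,ss):
  for i,j in((3,0),(2,1)):
    d=q[j]-q[i];print(np.linalg.norm(d),np.degrees(np.arctan2(d[1],d[0])))
  for i,j in((1,0),(2,3)):
    d=q[j]-q[i];print(np.linalg.norm(d),np.degrees(np.arctan2(d[1],d[0]))-90)
print('cell',onz(b,*T(118,152),.058))
print('ring', onz(b,*T(222,162),.138))
print('rod', R.from_rotvec(read_state()['eef_rot']).as_matrix())
```

```text
hinge [0.51675769 0.05873756 0.108     ] clamp [0.72625679 0.12922039 0.114     ] 0.22111919680195521 18.594740179438233
hinge scene [0.52357931 0.06372283 0.108     ] clamp scene [0.72953188 0.13097693 0.114     ]
[[ 0.7152  0.2353  0.012 ]
 [ 0.7803  0.0368  0.012 ]
 [ 0.5234 -0.0497  0.012 ]
 [ 0.4575  0.15    0.012 ]] [[ 0.7134  0.2333  0.012 ]
 [ 0.7809  0.0333  0.012 ]
 [ 0.5221 -0.0529  0.012 ]
 [ 0.4561  0.1485  0.012 ]]
0.27145282251152303 18.3165052968686
0.27113683444918213 18.594657469927277
0.20888310115121347 18.163124830372
0.21019876472239316 18.251087656807115
0.27099642522287737 18.241709510530157
0.27283171963303654 18.43070632318612
0.21102275218892078 18.643727890788426
0.21191781759744388 18.146223160529132
cell [0.68754411 0.20136213 0.058     ]
ring [0.66041619 0.10901721 0.138     ]
rod [[-9.43812055e-01  3.30482278e-01 -5.18049674e-04]
 [ 3.30482660e-01  9.43811426e-01 -1.09724667e-03]
 [ 1.26320620e-04 -1.20680107e-03 -9.99999264e-01]]
```

```bash
cat >> h.py <<'E'
H=np.array([.5185,.0595,0]);YAW=np.radians(18.35)
def ringframe(ang=0,pin=0,extra=0.):
    t=YAW+ang; e=np.array([np.cos(t),np.sin(t),0]);n=np.array([-e[1],e[0],0]);k=np.array([0,0,1.])
    c,s=np.cos(np.radians(40)),np.sin(np.radians(40))
    xr=c*e-s*k; zr=s*e+c*k
    return H+.149*e+(.138+pin)*k, xr,n,zr
def target(ang,pin,dx,dy,dz,turn=None):
    """TCP at ring_mid+dx*xr+dy*yr+dz*zr; tool z along xr, y along yr"""
    m,x,y,z=ringframe(ang,pin); p=m+dx*x+dy*y+dz*z
    _,x,y,z=ringframe(ang if turn is None else turn); return p,np.c_[-z,y,x]
def rel(P,Rt,P0,R0):
    return np.round(R0.T@(P-P0)*100,2), np.round(R.from_matrix(R0.T@Rt).as_rotvec(),3)
def cur():
    s=read_state(); return s['tcp_pos'],R.from_rotvec(s['eef_rot']).as_matrix()
E
python3 - <<'E'
from h import *
P0,R0=cur();P,Rt=target(0,0,-.1,0,0);print(P)
print(rel(P,Rt,P0,R0))
print(rel(np.array([.25,.5,.33]),R0,P0,R0))
Pm=(P+[.25,.5,.33])/2;Pm[2]=.32;print(rel(Pm,Rt,P0,R0))
E
```

```text
[0.58721432 0.08229163 0.20227876]
(array([-52.71, -32.78,   2.88]), array([-0.287, -0.841, -0.614]))
(array([-7.08, -4.52, -9.92]), array([0., 0., 0.]))
(array([-29.89, -18.65,  -8.91]), array([-0.287, -0.841, -0.614]))
```

>>> arm_command:
  targets:
    - [[-2, -1.5, -4], [0, 0, 0]]
    - [[-4, -3, -8], [0, 0, 0]]
    - [[-7, -4.5, -10], [0, 0, 0]]
    - [[-10, -6, -10], [-0.03, -0.08, -0.06]]
    - [[-13, -8, -10], [-0.06, -0.17, -0.12]]
    - [[-16, -10, -10], [-0.09, -0.25, -0.18]]
    - [[-19, -12, -9], [-0.12, -0.34, -0.25]]
    - [[-22, -14, -9], [-0.14, -0.42, -0.31]]
    - [[-25, -16, -9], [-0.17, -0.5, -0.37]]
    - [[-28, -17.5, -9], [-0.2, -0.59, -0.43]]
    - [[-31, -19, -9], [-0.23, -0.67, -0.49]]
    - [[-34, -21, -9], [-0.26, -0.76, -0.55]]
    - [[-37, -23, -8], [-0.287, -0.841, -0.614]]
    - [[-40, -25, -7], [-0.287, -0.841, -0.614]]
  hand: 1
  grip_force: 20

```text
clock: 1.37
tcp_pos: [0.4536, 0.2449, 0.3119]
eef_rot: [-0.343, 2.322, 0.187]
force: [-0.7, -0.1, -0.5]
width: -0.001
finger_force: 0.0
```

Run:
```python
from h import *
P0,R0=cur();P,Rt=target(0,0,-.1,0,0);print(P0)
print(rel(P,Rt,P0,R0),read_state()['clock'],read_state()['width'])
```

```text
[0.45363764 0.24491953 0.31192322]
(array([  2.  , -19.86,  12.83]), array([ 0.01 , -0.071, -0.032])) 1.3667 -0.0005583020213447712
```

>>> arm_command:
  targets:
    - [[0, 0, 0], [0, 0, 0]]
    - [[0, 0, 0], [0, 0, 0]]
    - [[0, 0, 0], [0, 0, 0]]

```text
clock: 1.62
tcp_pos: [0.4549, 0.2478, 0.3138]
eef_rot: [-0.342, 2.321, 0.19]
force: [-0.7, -0.4, -0.5]
width: 0.004
finger_force: 0.0
```

Run:
```python
from h import *
P0,R0=cur();P,Rt=target(0,0,-.1,0,0);print(P0)
print(rel(P,Rt,P0,R0),read_state()['clock'],read_state()['width'])
```

```text
[0.45493563 0.24781155 0.31384869]
(array([  2.26, -20.12,  12.78]), array([ 0.012, -0.07 , -0.033])) 1.6167 0.0039069059992231986
```

>>> arm_command:
  targets:
    - [[0.3, -3, 1.5], [0, -0.02, -0.01]]
    - [[0.6, -6, 3], [0, -0.04, -0.02]]
    - [[0.9, -9, 4.5], [0.01, -0.06, -0.03]]
    - [[1.2, -12, 6], [0.012, -0.07, -0.033]]
    - [[1.6, -15, 8], [0.012, -0.07, -0.033]]
    - [[1.9, -18, 10], [0.012, -0.07, -0.033]]
    - [[2.2, -20, 11.5], [0.012, -0.07, -0.033]]
    - [[2.3, -20.1, 12.8], [0.012, -0.07, -0.033]]
    - [[2.3, -20.1, 12.8], [0.012, -0.07, -0.033]]
    - [[2.3, -20.1, 12.8], [0.012, -0.07, -0.033]]
    - [[2.3, -20.1, 12.8], [0.012, -0.07, -0.033]]

```text
clock: 2.53
tcp_pos: [0.561, 0.1307, 0.2718]
eef_rot: [-0.357, 2.292, 0.155]
force: [1.7, 1.0, -0.3]
width: -0.001
finger_force: 0.0
```

Run:
```python
from h import *
P0,R0=cur();P,Rt=target(0,0,-.1,0,0);print(P0)
print(rel(P,Rt,P0,R0),read_state()['clock'])
w=snap('wrist');a=snap('scene')
m,x,y,z=ringframe()
print('mid',proj(w,m),[proj(w,m+y*i*.03+z*j*.024) for i,j in((1,0),(-1,0),(0,1),(0,-1))],proj(w,H+[0,0,.108]))
im=w['image'].copy()
cv2.imwrite('pics/w1.png',im[:,:,::-1])
```

```text
[0.56103309 0.13068832 0.27175053]
(array([ 4.42, -5.4 ,  5.46]), array([-0.009, -0.046, -0.007])) 2.5333
mid [220.05366425 143.62815201] [array([255.18091575, 143.42739648]), array([185.00760427, 143.82844351]), array([221.65615059, 171.48082017]), array([218.37612429, 114.47098374])] [170.37280725 -80.60704806]
```

View pics/w1.png

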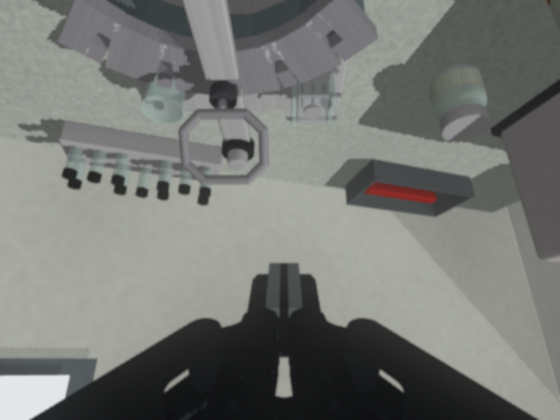

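The wrist view shows the ring opening centred at about (224,147), against a prediction of (220,144), so it is within 4 mm. The move was short of its target, so I'll check the joints.

Run:
```python
from h import *
s=read_state();print(s['qpos'],s['dq'])
P0,R0=cur()
for dx in (-.1,-.05):
  P,Rt=target(0,0,dx,0,0);print(rel(P,Rt,P0,R0))
```

```text
[-0.07309429  0.03449288  2.18877971  1.15504671  0.3001548  -2.97427553] [ 0.0402685  -0.03256064  0.06734862  0.02989068  0.00446321 -0.01075665]
(array([ 4.73, -5.1 ,  5.39]), array([-0.013, -0.043, -0.006]))
(array([ 4.51, -5.03, 10.38]), array([-0.013, -0.043, -0.006]))
```

>>> arm_command:
  targets:
    - [[0, 0, 0], [0, 0, 0]]
    - [[0, 0, 0], [0, 0, 0]]

```text
clock: 2.8
tcp_pos: [0.5594, 0.1314, 0.2714]
eef_rot: [-0.359, 2.292, 0.154]
force: [-0.4, -0.2, 0.2]
width: 0.002
finger_force: 0.0
```

Joint 6 is at its limit. The fingers are shut, so I'll take the equivalent half turn about the tool axis.

>>> arm_command:
  targets:
    - [[0, 0, 0], [0, 0, 0.12]]
    - [[0, 0, 0], [0, 0, 0.24]]
    - [[0, 0, 0], [0, 0, 0.36]]
    - [[0, 0, 0], [0, 0, 0.48]]
    - [[0, 0, 0], [0, 0, 0.6]]
    - [[0, 0, 0], [0, 0, 0.72]]
    - [[0, 0, 0], [0, 0, 0.84]]
    - [[0, 0, 0], [0, 0, 0.96]]
    - [[0, 0, 0], [0, 0, 1.08]]
    - [[0, 0, 0], [0, 0, 1.2]]
    - [[0, 0, 0], [0, 0, 1.32]]
    - [[0, 0, 0], [0, 0, 1.44]]
    - [[0, 0, 0], [0, 0, 1.56]]
    - [[0, 0, 0], [0, 0, 1.56]]

```text
clock: 3.97
tcp_pos: [0.5586, 0.1316, 0.2715]
eef_rot: [1.47, 2.031, 0.885]
force: [0.7, 0.8, 0.2]
width: -0.003
finger_force: 0.0
```

>>> arm_command:
  targets:
    - [[0, 0, 0], [0, 0, 0.12]]
    - [[0, 0, 0], [0, 0, 0.24]]
    - [[0, 0, 0], [0, 0, 0.36]]
    - [[0, 0, 0], [0, 0, 0.48]]
    - [[0, 0, 0], [0, 0, 0.6]]
    - [[0, 0, 0], [0, 0, 0.72]]
    - [[0, 0, 0], [0, 0, 0.84]]
    - [[0, 0, 0], [0, 0, 0.96]]
    - [[0, 0, 0], [0, 0, 1.08]]
    - [[0, 0, 0], [0, 0, 1.2]]
    - [[0, 0, 0], [0, 0, 1.32]]
    - [[0, 0, 0], [0, 0, 1.44]]
    - [[0, 0, 0], [0, 0, 1.56]]
    - [[0, 0, 0], [0, 0, 1.56]]
    - [[0, 0, 0], [0, 0, 1.56]]
    - [[0, 0, 0], [0, 0, 1.56]]

```text
clock: 5.3
tcp_pos: [0.5595, 0.1305, 0.2717]
eef_rot: [-2.74, -0.466, -1.209]
force: [-0.1, 0.7, 0.7]
width: 0.0
finger_force: 0.0
```

```bash
sed -i 's/np.c_\[-z,y,x\]/np.c_[z,-y,x]/' h.py
python3 - <<'E'
from h import *
s=read_state();print(s['qpos'],s['clock'],s['tcp_pos'])
P0,R0=cur()
for dx in (-.1,-.05):
  P,Rt=target(0,0,dx,0,0);print(rel(P,Rt,P0,R0))
E
```

```text
[-0.07094835  0.03049717  2.19659897  1.1591325   0.3000483   0.1363588 ] 5.3 [0.55953816 0.13051795 0.27166853]
(array([-4.47,  5.3 ,  5.57]), array([0.01 , 0.045, 0.021]))
(array([-4.24,  5.25, 10.56]), array([0.01 , 0.045, 0.021]))
```

>>> arm_command:
  targets:
    - [[-0.5, 1, 0.7], [0, 0.01, 0]]
    - [[-1, 2, 1.4], [0, 0.02, 0]]
    - [[-2, 3, 2.2], [0.01, 0.03, 0.01]]
    - [[-3, 4, 3.2], [0.01, 0.045, 0.02]]
    - [[-4, 5, 4.2], [0.01, 0.045, 0.02]]
    - [[-4.5, 5.3, 5], [0.01, 0.045, 0.02]]
    - [[-4.5, 5.3, 5.6], [0.01, 0.045, 0.02]]
    - [[-4.5, 5.3, 5.6], [0.01, 0.045, 0.02]]
    - [[-4.5, 5.3, 5.6], [0.01, 0.045, 0.02]]
    - [[-4.5, 5.3, 5.6], [0.01, 0.045, 0.02]]
    - [[-4.5, 5.3, 5.6], [0.01, 0.045, 0.02]]
    - [[-4.5, 5.3, 5.6], [0.01, 0.045, 0.02]]

```text
clock: 6.3
tcp_pos: [0.5874, 0.082, 0.2023]
eef_rot: [-2.696, -0.431, -1.258]
force: [-0.2, 0.0, -0.7]
width: -0.001
finger_force: 0.0
```

Run:
```python
from h import *
s=read_state();print(s['qpos'],s['clock'],s['tcp_pos'])
P0,R0=cur()
for dx in (-.1,-.05):
  P,Rt=target(0,0,dx,0,0);print(rel(P,Rt,P0,R0))
w=snap('wrist','w2.png');m,x,y,z=ringframe()
print('mid',proj(w,m),[proj(w,m+y*i*.03+z*j*.024) for i,j in((1,0),(-1,0),(0,1),(0,-1))])
```

```text
[-0.24345392  0.24367019  2.27668061  1.93061257  0.45164259 -0.77843767] 6.3 [0.58740642 0.08196516 0.20231785]
(array([-0.01, -0.04, -0.  ]), array([ 0.001, -0.001, -0.003]))
(array([-0.01, -0.04,  5.  ]), array([ 0.001, -0.001, -0.003]))
mid [284.42132686 211.03546803] [array([244.07139945, 211.17110261]), array([324.76386107, 210.89985831]), array([284.35116294, 179.61522324]), array([284.48736563, 240.60842084])]
```

View pics/w2.png

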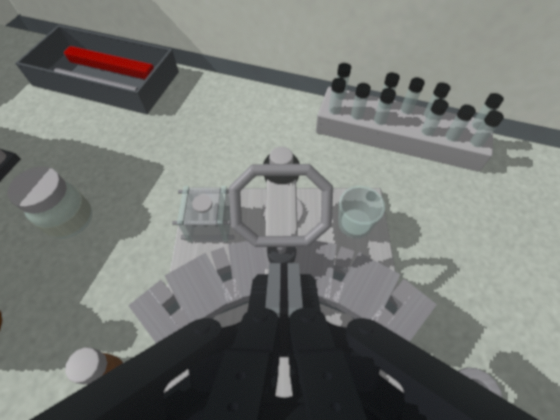

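The wrist view shows the ring's outer edges at x 229–334 and its opening at y 174–237. Its centre is near (282,206), against a prediction of (284,211), so the ring sits about 2 mm left and 4 mm higher than predicted. I'll insert with that correction.

>>> arm_command:
  targets:
    - [[0.35, -0.2, 1], [0, 0, 0]]
    - [[0.35, -0.2, 2.5], [0, 0, 0]]
    - [[0.35, -0.2, 4], [0, 0, 0]]
    - [[0.35, -0.2, 5.5], [0, 0, 0]]
    - [[0.35, -0.2, 7], [0, 0, 0]]
    - [[0.35, -0.2, 8.5], [0, 0, 0]]
    - [[0.35, -0.2, 9.5], [0, 0, 0]]
    - [[0.35, -0.2, 10.5], [0, 0, 0]]
    - [[0.35, -0.2, 11.4], [0, 0, 0]]
    - [[0.35, -0.2, 12.2], [0, 0, 0]]
    - [[0.35, -0.2, 12.2], [0, 0, 0]]
    - [[0.35, -0.2, 12.2], [0, 0, 0]]

```text
clock: 7.35
tcp_pos: [0.6777, 0.1138, 0.1258]
eef_rot: [-2.697, -0.429, -1.256]
force: [-0.3, 0.2, -0.1]
width: 0.003
finger_force: 0.0
```

Run:
```python
from h import *
s=read_state();print(s['qpos'],s['clock'],s['force'])
P0,R0=cur()
print(rel(*target(0,0,.022,.002,.0035),P0,R0))
print('up18',rel(P0+[0,0,.018],R0,P0,R0))
w=snap('wrist');cv2.imwrite('pics/w3.png',w['image'][60:330,120:440,::-1])
```

```text
[-0.11037664  0.50664608  2.14516834  2.34532918  0.46233814 -1.11277757] 7.35 [-0.28258903  0.1680601  -0.14499281]
(array([ 0.06, -0.06, -0.05]), array([ 0.001,  0.   , -0.004]))
up18 (array([ 1.38, -0.  , -1.16]), array([0., 0., 0.]))
```

View pics/w3.png

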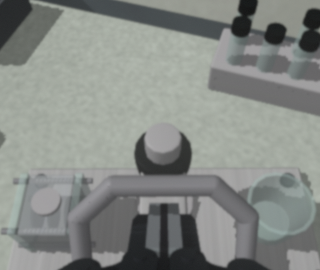

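The shut fingers are through the ring and centred: fingers at x≈165, ring centre ≈164 in the crop. Next I'll move up along the ring plane to make contact.

>>> arm_command:
  targets:
    - [[0.4, 0, 0], [0, 0, 0]]
    - [[0.8, 0, 0], [0, 0, 0]]
    - [[1.0, 0, 0], [0, 0, 0]]
    - [[1.0, 0, 0], [0, 0, 0]]
    - [[1.0, 0, 0], [0, 0, 0]]

```text
clock: 7.82
tcp_pos: [0.6841, 0.1155, 0.1343]
eef_rot: [-2.696, -0.429, -1.258]
force: [0.8, 0.3, 0.3]
width: 0.002
finger_force: 0.0
```

>>> arm_command:
  targets:
    - [[0.15, 0, 0], [0, 0, 0]]
    - [[0.3, 0, 0], [0, 0, 0]]
    - [[0.3, 0, 0], [0, 0, 0]]

```text
clock: 8.07
tcp_pos: [0.6851, 0.1161, 0.1354]
eef_rot: [-2.698, -0.429, -1.255]
force: [-1.0, -0.6, -2.0]
width: 0.001
finger_force: 1.0
```

>>> arm_command:
  targets:
    - [[0.23, 0, -0.19], [0, 0, 0]]
    - [[0.46, 0, -0.39], [0, 0, 0]]
    - [[0.69, 0, -0.58], [0, 0, 0]]
    - [[0.92, 0, -0.77], [0, 0, 0]]
    - [[1.15, 0, -0.96], [0, 0, 0]]
    - [[1.34, 0, -1.12], [0, 0, 0]]
    - [[1.34, 0, -1.12], [0, 0, 0]]
    - [[1.34, 0, -1.12], [0, 0, 0]]

```text
clock: 8.73
tcp_pos: [0.6848, 0.116, 0.1528]
eef_rot: [-2.698, -0.429, -1.255]
force: [-4.2, -1.9, -7.4]
width: 0.002
finger_force: 4.0
```

Run:
```python
from h import *
s=read_state();print(s['force'],s['tcp_pos'],s['clock'])
w=snap('scene');im=w['image'][205:345,225:405,::-1];o=cv2.imread('pics/s0.png')[205:345,225:405]
cv2.imwrite('pics/s4.png',cv2.resize(im,(720,560),interpolation=cv2.INTER_CUBIC))
```

```text
[-4.18049589 -1.8940414  -7.44104782] [0.68478664 0.11599297 0.15279749] 8.7333
```

View pics/s4.png

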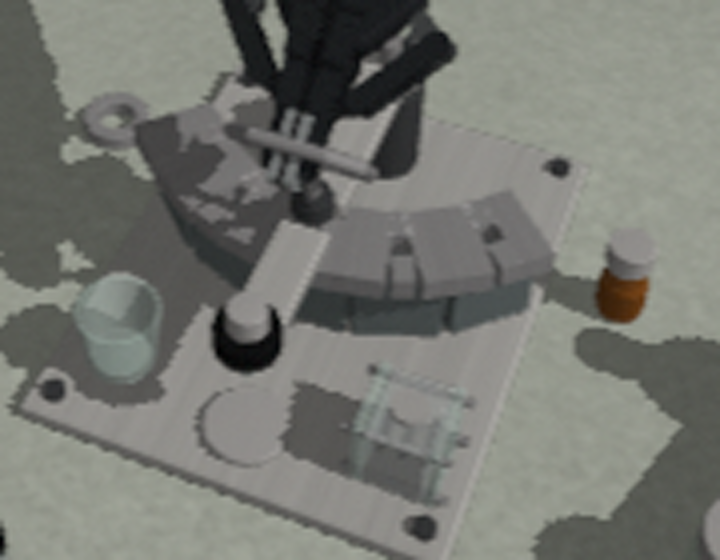

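The ring is about 16 mm up: its bar rose from roughly (310,175) to (310,150) in the crop, and the force is 7.4 N. The arm hasn't swung and the surroundings are untouched. Next I'll work out the swing waypoints about the hinge.

```bash
cat >> h.py <<'E'
def swing(deg,P0,R0,up=0.):
    Q=R.from_euler('z',deg,degrees=True).as_matrix(); return rel(H+Q@(P0-H)+[0,0,up],Q@R0,P0,R0)
E
python3 - <<'E'
from h import *
P0,R0=cur()
for d in (1,2.5,4,5.5,7,8.5,10,11.5,13,14.5,16,17.5,19): print(d,*swing(d,P0,R0))
E
```

```text
1 [-0.   -0.31 -0.  ] [ 0.013 -0.    -0.011]
2.5 [-0.02 -0.77 -0.02] [ 0.033 -0.    -0.028]
4 [-0.04 -1.22 -0.04] [ 0.053 -0.    -0.045]
5.5 [-0.07 -1.68 -0.07] [ 0.073 -0.    -0.062]
7 [-0.1  -2.14 -0.11] [ 0.093 -0.    -0.079]
8.5 [-0.15 -2.59 -0.17] [ 0.113 -0.    -0.096]
10 [-0.2  -3.05 -0.23] [ 0.133 -0.    -0.112]
11.5 [-0.26 -3.5  -0.29] [ 0.154 -0.001 -0.129]
13 [-0.33 -3.95 -0.37] [ 0.174 -0.001 -0.146]
14.5 [-0.4  -4.39 -0.46] [ 0.194 -0.001 -0.163]
16 [-0.48 -4.83 -0.55] [ 0.214 -0.001 -0.18 ]
17.5 [-0.57 -5.27 -0.66] [ 0.234 -0.001 -0.197]
19 [-0.67 -5.71 -0.77] [ 0.254 -0.001 -0.214]
```

>>> arm_command:
  targets:
    - [[0, -0.31, 0], [0.013, 0, -0.011]]
    - [[-0.02, -0.77, -0.02], [0.033, 0, -0.028]]
    - [[-0.04, -1.22, -0.04], [0.053, 0, -0.045]]
    - [[-0.07, -1.68, -0.07], [0.073, 0, -0.062]]
    - [[-0.1, -2.14, -0.11], [0.093, 0, -0.079]]
    - [[-0.15, -2.59, -0.17], [0.113, 0, -0.096]]
    - [[-0.2, -3.05, -0.23], [0.133, 0, -0.112]]
    - [[-0.26, -3.5, -0.29], [0.154, 0, -0.129]]
    - [[-0.33, -3.95, -0.37], [0.174, 0, -0.146]]
    - [[-0.33, -3.95, -0.37], [0.174, 0, -0.146]]
    - [[-0.33, -3.95, -0.37], [0.174, 0, -0.146]]

```text
clock: 9.7
tcp_pos: [0.6681, 0.152, 0.1526]
eef_rot: [-2.56, -0.712, -1.191]
force: [-5.5, -2.2, -6.7]
width: -0.002
finger_force: 4.2
```

Run:
```python
from h import *
s=read_state();P0,R0=cur();print(s['qpos'])
d=P0-H;print(s['force'],P0,'ang',np.degrees(np.arctan2(d[1],d[0])),'r',np.hypot(*d[:2]))
# probe clamp in scene: dark blob + expected
w=snap('scene');b=snap('top','t5.png')
for a in (0,9,11,12,13,14):
  t=YAW+np.radians(a);print(a,proj(w,H+[.22*np.cos(t),.22*np.sin(t),.108]),proj(b,H+[.22*np.cos(t),.22*np.sin(t),.108]))
m=(w['image'].max(2)<40).astype('uint8');m[:, :280]=m[:, :280];n,l,st,c=cv2.connectedComponentsWithStats(m)
print([(st[i].tolist(),c[i].round(1).tolist()) for i in range(1,n) if 30<st[i,4]<900 and 230<c[i,0]<400 and 180<c[i,1]<350])
```

```text
[-0.1543331   0.45727368  2.09222971  1.82148749  0.5347799  -0.7830564 ]
[-5.47833421 -2.24408637 -6.69726042] [0.66806255 0.15202119 0.15262443] ang 31.741433758884355 r 0.1758667914986115
0 [286.29572702 282.55332551] [229.44362857 166.72576017]
9 [303.0935038  287.04343095] [219.62824621 171.10093781]
11 [306.97484043 287.76336195] [217.54374627 172.27440748]
12 [308.93027785 288.0836823 ] [216.51653944 172.88766814]
13 [310.89428649 288.37725482] [215.49976394 173.51838832]
14 [312.86589694 288.64386344] [214.49371848 174.1663936 ]
[([303, 288, 17, 16, 139], [310.7, 297.3])]
```

```bash
cat >> h.py <<'E'
def armangle():
    def blob(im):
        m=(im.max(2)<40).astype('uint8');n,l,st,c=cv2.connectedComponentsWithStats(m)
        g=[c[i] for i in range(1,n) if 60<st[i,4]<300 and 270<c[i,0]<345 and 275<c[i,1]<320]
        return g[0]
    w=eyes.get_image('scene');b0=blob(cv2.imread('pics/s0.png'));b1=blob(w['image'])
    P=lambda a:proj(w,H+[.22*np.cos(YAW+np.radians(a)),.22*np.sin(YAW+np.radians(a)),.1])[0]
    g=np.linspace(-5,35,401); return np.interp(b1[0]-b0[0],[P(a)-P(0) for a in g],g)
E
python3 - <<'E'
from h import *
print(armangle());P0,R0=cur()
for d in (1.5,3,4.5,6,6.5): print(d,*swing(d,P0,R0))
E
```

```text
13.037092394070442
1.5 [-0.01 -0.46 -0.01] [ 0.02  -0.    -0.017]
3 [-0.02 -0.92 -0.02] [ 0.04  -0.    -0.034]
4.5 [-0.05 -1.38 -0.05] [ 0.06  -0.    -0.051]
6 [-0.08 -1.84 -0.08] [ 0.08  -0.    -0.067]
6.5 [-0.09 -1.99 -0.1 ] [ 0.087 -0.    -0.073]
```

>>> arm_command:
  targets:
    - [[-0.01, -0.46, -0.01], [0.02, 0, -0.017]]
    - [[-0.02, -0.92, -0.02], [0.04, 0, -0.034]]
    - [[-0.05, -1.38, -0.05], [0.06, 0, -0.051]]
    - [[-0.08, -1.84, -0.08], [0.08, 0, -0.067]]
    - [[-0.08, -1.84, -0.08], [0.08, 0, -0.067]]
    - [[-0.08, -1.84, -0.08], [0.08, 0, -0.067]]

```text
clock: 10.35
tcp_pos: [0.6577, 0.1671, 0.1527]
eef_rot: [-2.488, -0.835, -1.158]
force: [-5.9, -3.0, -6.5]
width: 0.002
finger_force: 4.4
```

Run:
```python
from h import *
s=read_state();P0,R0=cur();d=P0-H
print(armangle(),s['force'],P0,'ang',np.degrees(np.arctan2(d[1],d[0]))-18.35,'r',np.hypot(*d[:2]))
print(rel(P0-[0,0,.017],R0,P0,R0))
```

```text
19.124207020284544 [-5.88151991 -2.9538347  -6.48736814] [0.65765956 0.1671483  0.15265847] ang 19.37410971500497 r 0.17593617548448176
(array([-1.3 ,  0.  ,  1.09]), array([0., 0., 0.]))
```

>>> arm_command:
  targets:
    - [[-0.3, 0, 0.25], [0, 0, 0]]
    - [[-0.6, 0, 0.5], [0, 0, 0]]
    - [[-0.9, 0, 0.75], [0, 0, 0]]
    - [[-1.3, 0, 1.09], [0, 0, 0]]
    - [[-1.7, 0, 1.09], [0, 0, 0]]
    - [[-2.1, 0, 1.09], [0, 0, 0]]
    - [[-2.1, 0, 1.09], [0, 0, 0]]
    - [[-2.1, 0, 1.09], [0, 0, 0]]

```text
clock: 11.07
tcp_pos: [0.6541, 0.1642, 0.1301]
eef_rot: [-2.488, -0.833, -1.16]
force: [0.2, -0.4, 0.9]
width: 0.002
finger_force: 0.0
```

Run:
```python
from h import *
s=read_state();P0,R0=cur();d=P0-H
print(armangle(),s['force'],P0,'ang',np.degrees(np.arctan2(d[1],d[0]))-18.35,'r',np.hypot(*d[:2]))
for d in (1.5,3,4.5,6): print(d,*swing(d,P0,R0))
```

```text
19.124207020284544 [ 0.24313976 -0.36138607  0.89647442] [0.65405665 0.16422847 0.13010997] ang 19.338986767486517 r 0.17129991028593686
1.5 [-0.01 -0.45 -0.01] [ 0.02  -0.    -0.017]
3 [-0.02 -0.9  -0.02] [ 0.04  -0.    -0.034]
4.5 [-0.05 -1.34 -0.05] [ 0.06 -0.   -0.05]
6 [-0.08 -1.79 -0.08] [ 0.08  -0.    -0.067]
```

>>> arm_command:
  targets:
    - [[0, -0.3, 0], [0.013, 0, -0.011]]
    - [[-0.01, -0.6, -0.01], [0.026, 0, -0.022]]
    - [[-0.02, -0.9, -0.02], [0.04, 0, -0.034]]
    - [[-0.04, -1.2, -0.04], [0.04, 0, -0.034]]
    - [[-0.04, -1.2, -0.04], [0.04, 0, -0.034]]

```text
clock: 11.53
tcp_pos: [0.646, 0.1737, 0.1302]
eef_rot: [-2.451, -0.894, -1.143]
force: [-0.1, -0.7, -0.2]
width: -0.0
finger_force: 0.0
```

Run:
```python
from h import *
print(armangle(),read_state()['force'])
```

```text
19.124207020284544 [-0.76245339 -0.14270154  0.94634935]
```

>>> arm_command:
  targets:
    - [[0, -0.15, 0], [0, 0, 0]]
    - [[0, -0.3, 0], [0, 0, 0]]
    - [[0, -0.45, -0.02], [0, 0, 0]]
    - [[0, -0.6, -0.03], [0, 0, 0]]
    - [[0, -0.6, -0.03], [0, 0, 0]]

```text
clock: 12.0
tcp_pos: [0.6421, 0.1781, 0.1303]
eef_rot: [-2.451, -0.894, -1.143]
force: [0.8, -0.3, -0.3]
width: -0.002
finger_force: 0.0
```

Run:
```python
from h import *
print(armangle(),read_state()['force'])
```

```text
19.43507997953475 [-0.15114089 -0.41111276 -0.52449926]
```

>>> arm_command:
  targets:
    - [[0, -0.1, 0], [0, 0, 0]]
    - [[0, -0.2, 0], [0, 0, 0]]
    - [[0, -0.3, -0.02], [0, 0, 0]]
    - [[0, -0.4, -0.03], [0, 0, 0]]
    - [[0, -0.4, -0.03], [0, 0, 0]]

```text
clock: 12.47
tcp_pos: [0.6393, 0.1811, 0.1305]
eef_rot: [-2.451, -0.894, -1.143]
force: [0.6, -0.9, 0.3]
width: -0.003
finger_force: 0.1
```

Run:
```python
from h import *
print(armangle(),read_state()['force'])
```

```text
21.116252547109852 [-0.09961437 -0.1107101  -0.50940773]
```

>>> arm_command:
  targets:
    - [[0, -0.05, 0], [0, 0, 0]]
    - [[0, -0.1, 0], [0, 0, 0]]
    - [[0, -0.1, 0], [0, 0, 0]]
    - [[0, -0.15, 0], [0, 0, 0]]
    - [[0, -0.15, 0], [0, 0, 0]]

```text
clock: 12.93
tcp_pos: [0.6386, 0.182, 0.1305]
eef_rot: [-2.451, -0.894, -1.143]
force: [0.1, -0.9, -0.3]
width: 0.003
finger_force: 0.3
```

Run:
```python
from h import *
print(armangle(),read_state()['force'])
w=snap('wrist');cv2.imwrite('pics/w6.png',w['image'][60:330,120:440,::-1])
```

```text
21.566533511305142 [-0.63555156 -1.06688791  0.13482284]
```

View pics/w6.png

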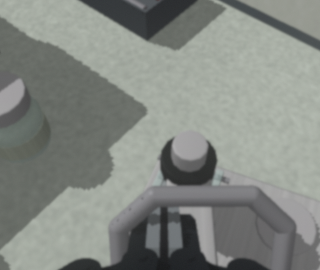

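The fingers sit against the ring's left side, at about (115,245) in the crop. The bar is near y≈196, so I'll compare that with predictions for pin home and pin up.

Run:
```python
from h import *
w=snap('wrist')
for a in (21.6,22):
  for p in (0,.012):
    m,x,y,z=ringframe(np.radians(a),p); print(a,p,proj(w,m+.003*z+.002*y+.028*z)-[120,60],proj(w,H+[.22*np.cos(YAW+np.radians(a)),.22*np.sin(YAW+np.radians(a)),.114])-[120,60])
# scene: ring bar vs s4
s=snap('scene')
for p in (0,.012):
  m,x,y,z=ringframe(np.radians(22),p); print(proj(s,m+.031*z))
```

```text
21.6 0 [203.85766237 199.45891578] [194.28951805 149.965768  ]
21.6 0.012 [207.11409398 186.43409577] [194.28951805 149.965768  ]
22 0 [200.83551287 199.4965492 ] [191.65949245 149.96995337]
22 0.012 [203.84318176 186.47423051] [191.65949245 149.96995337]
[328.88624215 251.2427456 ]
[329.29328073 246.94351485]
```

>>> arm_command:
  targets:
    - [[0, -0.05, 0], [0, 0, 0]]
    - [[0, -0.1, 0], [0, 0, 0]]
    - [[0, -0.1, 0], [0, 0, 0]]
    - [[0, -0.1, 0], [0, 0, 0]]

```text
clock: 13.47
tcp_pos: [0.6378, 0.1828, 0.1305]
eef_rot: [-2.451, -0.894, -1.143]
force: [-1.0, -1.5, 1.0]
width: 0.001
finger_force: 0.5
```

Run:
```python
from h import *
print(armangle(),read_state()['force'])
```

```text
21.995115270773983 [-0.57699016 -1.32852424  0.10497828]
```

Run:
```python
from h import *
w=snap('wrist')
g=cv2.cvtColor(w['image'],cv2.COLOR_RGB2GRAY)
print('col345',g[235:275,345].tolist())
m,x,y,z=ringframe(np.radians(22),0)
for p in (0,.012): print(p,[proj(w,m+[0,0,p]+.003*z+.002*y+k*z) for k in (.024,.028,.032)])
cv2.imwrite('pics/w7.png',cv2.resize(w['image'][200:330,200:440,::-1],(720,390),interpolation=cv2.INTER_CUBIC))
```

```text
col345 [147, 127, 105, 98, 99, 100, 106, 126, 147, 149, 137, 126, 125, 128, 130, 130, 129, 129, 128, 127, 125, 123, 119, 114, 109, 103, 97, 93, 88, 84, 84, 90, 100, 105, 105, 104, 105, 104, 103, 104]
0 [array([323.34221625, 268.49367018]), array([323.68296468, 259.36424818]), array([324.03034067, 250.05725861])]
0.012 [array([326.52140069, 256.33965291]), array([326.92336443, 246.33139273]), array([327.33379726, 236.11226531])]
```

View pics/w7.png

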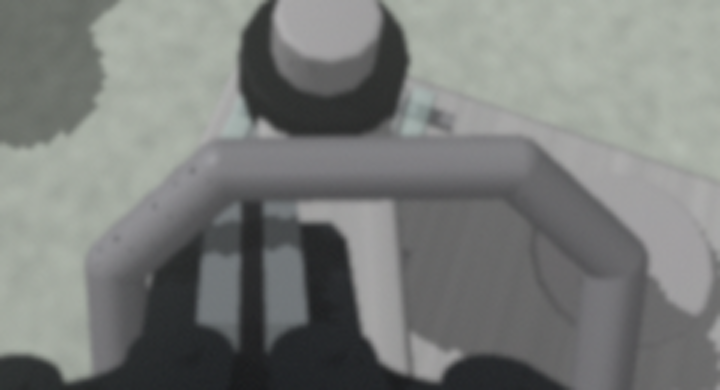

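The bar spans rows 245–265, centre ≈255. Predictions are about 256–259 for pin home and 243–246 for pin up, so it looks home. A gentle push will confirm the lock.

>>> arm_command:
  targets:
    - [[0, -0.05, 0], [0, 0, 0]]
    - [[0, -0.1, 0], [0, 0, 0]]
    - [[0, -0.15, 0], [0, 0, 0]]
    - [[0, -0.15, 0], [0, 0, 0]]
    - [[0, -0.15, 0], [0, 0, 0]]

```text
clock: 13.98
tcp_pos: [0.6372, 0.1835, 0.1305]
eef_rot: [-2.452, -0.894, -1.143]
force: [-0.2, -3.7, -0.2]
width: 0.0
finger_force: 1.6
```

Run:
```python
from h import *
print(armangle(),read_state()['force'])
```

```text
22.238563664763625 [-0.51059017 -3.38343111 -0.13843603]
```

Side force rose from 1.5 to 3.5 N and the arm has stopped at about 22°, so the pin is locked home. I'll centre the fingers in the opening and withdraw.

>>> arm_command:
  targets:
    - [[0, 0.4, 0], [0, 0, 0]]
    - [[0, 0.8, 0], [0, 0, 0]]
    - [[-0.2, 1.2, 0], [0, 0, 0]]
    - [[-0.4, 1.5, 0], [0, 0, 0]]
    - [[-0.4, 1.5, 0], [0, 0, 0]]
    - [[-0.4, 1.5, -1.5], [0, 0, 0]]
    - [[-0.4, 1.5, -3], [0, 0, 0]]
    - [[-0.4, 1.5, -4.5], [0, 0, 0]]
    - [[-0.4, 1.5, -6], [0, 0, 0]]
    - [[-0.4, 1.5, -8], [0, 0, 0]]
    - [[-0.4, 1.5, -10], [0, 0, 0]]
    - [[-0.4, 1.5, -12], [0, 0, 0]]
    - [[-0.4, 1.5, -12], [0, 0, 0]]
    - [[-0.4, 1.5, -12], [0, 0, 0]]

```text
clock: 15.2
tcp_pos: [0.5748, 0.1108, 0.2051]
eef_rot: [-2.452, -0.893, -1.146]
force: [-0.4, -0.2, -0.3]
width: 0.001
finger_force: 0.0
```

Run:
```python
from h import *
print(armangle(),read_state()['force'],cur()[0])
w=snap('wrist','w8.png')
m,x,y,z=ringframe(np.radians(22),0)
for p in (0,.012): print(p,[proj(w,m+[0,0,p]+.004*z+.002*y+k*z) for k in (-.024,.024)])
```

```text
22.192812480490574 [ 0.10151718  1.22043229 -0.32837696] [0.57487914 0.11113118 0.2046134 ]
0 [array([285.74114342, 242.3567101 ]), array([285.60408402, 181.07482734])]
0.012 [array([285.80988059, 235.24121147]), array([285.6714023 , 170.84641103])]
```

View pics/w8.png

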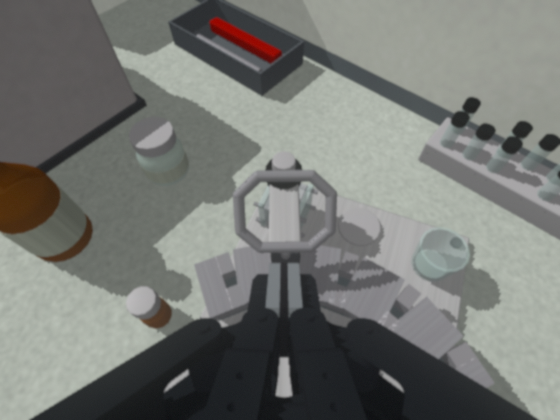

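The opening spans rows ≈180–242, which matches the pin fully home (predicted 181–242). The probe is over the flow cell, the beaker is untouched, and the fingers are clear.

```bash
python3 -c "
from h import *
print(close_job())"
```

```text
the job is handed in; nothing more can be done
None
```

The job is handed in: I lifted the pin by the inside of the ring, swung the arm one hole left to about 22°, and camera and push checks showed the pin home with the probe over the flow cell; the beaker was untouched and the fingers ended clear.

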